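# Swing-test drum-stand leg brackets and reject the one that binds

### The arm

A 6-joint arm with a two-finger parallel gripper is mounted at the origin on the work surface. World frame = base frame: x ahead of the robot, y to its left, z up, the work surface at z = 0. Lengths are in m, angles in degrees, forces in N, time in s.
With the tool pointing down it reaches from about 0.375 to 0.825 m from the base axis. Payload 5.5 kg.
Tool frame: the origin (TCP) lies at the very end of the fingers, on their centre line; the grasp point (between the pads) lies 19 mm behind it; z points along the fingers, y is the line along which they close (so a half turn about z gives the same grasp; the last joint's range is limited). The gripper opens to 85 mm and grips with 20 to 120 N. Pads are 22 mm wide; open, the fingers measure 114 mm over their backs; the gripper's body (76 mm by 85 mm) begins 54 mm behind the grasp point. The pads swing forward as they close: fully open they stand 13 mm farther back than shut.
Start: joints at [66.692, 17.962, -2.699, 69.339, 0, 90], TCP at [0.237, 0.551, 0.231] pointing down, gripper open.
Joint ranges: [-152.73, 152.73], [-39.44, 99.34], [-58.76, 71.6], [-118.89, 123.64], [-81.53, 83.1], [-180, 180]. Speed limits (degrees/s): [136.94, 136.94, 172.46, 180, 180, 180].

### API

Orientations are given as [roll, pitch, yaw] about the fixed x, y, z axes, in that order (R = Rz(yaw) Ry(pitch) Rx(roll)).
In Python, from workcell import arm gives the robot as it stands.
- The arm moves only by the tool send_rows, never from a script. Its argument "plan" is a list of rows, each a list of 7 numbers: the shift along the tool's x, y, z in units of 40 mm (1.0 is 40 mm), then the turn, a rotation vector about the tool's x, y, z in degrees, then the opening, from 0 (shut) to 1 (fully open). In form: [[tx, ty, tz, wx, wy, wz, jaw], ...]. A call has 1 to 5 rows; each row is the pose to reach, as a shift and turn from the pose commanded when the call began, along the tool's axes at that moment; what a row does not reach only later rows make up. A row lasts 1/12 s, in which the tool goes at most 41.7 mm and 7.16 degrees, less where a joint would pass 70% of its speed; a pose out of reach is approached as far as the arm can. A call with a gripper value outside its range is refused whole. The fingers move at their own pace and stop on an object; the grip force is fixed at half the most. Time passes only in rows, so rows that repeat a pose let the fingers close. It gives the time, the measured TCP pose, the force, the opening and the grip force at its end, in the units of the state.
- arm.observe(): the state, without advancing time (a new reading comes with each control period).
- arm.capture(name): name is "scene" or "side" or "wrist"; returns a dict with "pixels" (420x560x3 uint8, blue, green, red), "range_z" (420x560 float32, m along the optical axis (not along the pixel's ray), 0 where there is no reading), "intrinsics" (3x3 intrinsics, pixels), "world_to_cam" (4x4, takes a point from world to camera coordinates). Camera axes: x right, y up, looking along -z (the intrinsics and any distortion apply to the point x, -y, -z); pixel columns grow to the right and rows downward; lengths in m; the calibration is good to about 2 mm. A picture is of the moment at which its call begins.
- arm.sign_off(): hands the job in; it is judged then, once.
Trained networks look in the newest picture that a camera, given by its name, has taken for a name from the list of things; names that differ only in an ending like _2 or _b are one class to them, and where a whole thing is asked for, a point or a joint stands for the part that bears it (a point fixed in the world has none). Each returns a list of dicts, best first, with "p" (0 to 1); they miss things now and then, are a little off and sometimes report something else, mostly with a low value. They report only what shows in the picture. A call takes as long as a camera call.
- arm.search_frame(query, camera): "extent" ([left, top, right, bottom] in pixels, round what is visible of it).
- arm.tip_of(query, camera): "location" ([column, row] in pixels: a listed point, or the origin of a listed thing).
The state is a dict: "clock": time; "q": joint angles; "dq": joint speeds; "tau": joint torques, N m; "ee_pos": TCP position; "ee_rot": TCP orientation; "force": force on the tool from outside, world axes, zero at the start; "moment": the same for the moment, N m; "width": finger opening in m; "grip_force": force on a finger pad.
Only numpy, scipy, OpenCV 4.12 (cv2) and the standard library are available. Lean on these libraries where they do the work, as an engineer would, in place of code of your own. Each camera call takes 0.05 s, during which the arm holds its last target. There are 200 camera calls.

### The job

Check the two swing-leg brackets in the jig: swing both arms out as far as each will go and leave them out, so you can see which one binds half way, then fold both fully back with the brackets still in their nests. Then lift the binding bracket out and lay it flat, right way up and arm folded, in the red reject tray, leaving the good one in its nest with its arm folded and everything else where it stands.

Things in the scene. Friction and masses are not known exactly. Their poses are not given: they have to be found in the camera images.
- jig: Plywood test jig fixed to the bench, plate 170 x 340 x 10 mm, origin at the centre of its underside. Two pale wooden nests stand on it along its y axis, centres at y = -80 and +80 mm; each holds one bracket 30 mm above the bench, between end walls and four corner tabs that reach 54 mm above the bench (the middle 75 mm of each long side is open for the fingers, down to the plate). Side clearance about 1 mm: lift brackets straight up at least 40 mm.
- reject_tray: Red open reject tray, fixed, outside 175 (x) x 150 (y) x 35 mm high, walls and floor 5 mm; origin at the centre of its underside. It may stand before or behind the blue one.
- stock_tray: Blue tray of the same size full of small metal pillars, fixed, not used; origin at the centre of its underside.
- unit_a_mid (a point): A swing-leg bracket: loose aluminium block 120 (x) x 56 (y) x 30 mm, about 0.7 kg with its arm. The point is the centre of the block (15 mm above its underside), axes those of the block. Grip it across its 56 mm width at mid length. The brackets look alike.
- unit_a_pivot (a point): On that bracket's vertical pivot axis, 40 mm to -x of the block centre, 50 mm above the underside.
- foot_a (a point): Middle of the upright black rubber foot (16 mm diameter, 38 mm up to 68 mm above the block's underside; the point is at 56 mm, 12 mm below the top) on the end of that bracket's brass swing arm (14 mm wide, lying 2 to 10 mm above the block), 75 mm from the pivot axis. Push or grip it to swing the arm.
- swing_a (a joint): Swing angle of that bracket's arm, rad: 0 folded along the block's +x, growing anticlockwise from above (towards the block's +y). A free arm swings to 1.6 with under 2 N at the foot; the binding one is as light at first but stops dead about half way. Arms stay where left.
- unit_b_mid (a point): A swing-leg bracket: loose aluminium block 120 (x) x 56 (y) x 30 mm, about 0.7 kg with its arm. The point is the centre of the block (15 mm above its underside), axes those of the block. Grip it across its 56 mm width at mid length. The brackets look alike.
- unit_b_pivot (a point): On that bracket's vertical pivot axis, 40 mm to -x of the block centre, 50 mm above the underside.
- foot_b (a point): Middle of the upright black rubber foot (16 mm diameter, 38 mm up to 68 mm above the block's underside; the point is at 56 mm, 12 mm below the top) on the end of that bracket's brass swing arm (14 mm wide, lying 2 to 10 mm above the block), 75 mm from the pivot axis. Push or grip it to swing the arm.
- swing_b (a joint): Swing angle of that bracket's arm, rad: 0 folded along the block's +x, growing anticlockwise from above (towards the block's +y). A free arm swings to 1.6 with under 2 N at the foot; the binding one is as light at first but stops dead about half way. Arms stay where left.
- jar_mid (a point): Clear jar with green cap, 72 mm wide, 110 mm high; point at half height. Bystander.
- tin_mid (a point): Low paste tin, 90 mm wide, 60 mm high; point at half height. Bystander.
- mallet_grip (a point): Hammer lying on the bench; point on its handle. Bystander.
- brush_grip (a point): Brush lying on the bench; point on its handle. Bystander.
- driver_grip (a point): Screwdriver lying on the bench; point on its handle. Bystander.

How it is judged:
By the outcome, as a careful person would: the job done as asked, in the order asked, and still so for the second after the job is handed in, with the robot touching nothing.
It also fails if it takes over 72 s, if anything falls off the work surface, if the arm or the gripper's body presses on something with over 40 N, if the wrist force passes 120 N, or if a joint passes its speed limit or range.

## Working session

There is one attempt and no reset: what is moved stays moved. The work goes in short steps, Python scripts to look and compute and a tool call to move; the robot and the scene stay as the last step left them, time stands still between calls to the robot, and variables do not carry over. Pictures are saved under pics/ and viewed, at most 10 in all, crops included, and the job is handed in when it is done.

Besides the shell and the picture viewer there is one more tool, called as name(argument=value, ...) on one line, values as JSON. send_rows: Moves the arm, as the interface text tells. Its arguments: {"type":"object","properties":{"plan":{"type":"array"}},"required":["plan"]}

```bash
ls; mkdir -p pics
cat > h.py <<'E'
import numpy as np,cv2
from workcell import arm
from scipy.spatial.transform import Rotation as R
def world(c,u,v,d):
    K=np.array(c["intrinsics"]);T=np.linalg.inv(np.array(c["world_to_cam"]))
    x=(u-K[0,2])/K[0,0]*d;y=(v-K[1,2])/K[1,1]*d
    return (T@np.stack([x,-y,-d,np.ones_like(d)]))[:3]
def cloud(c):
    d=c["range_z"].astype(float);v,u=np.mgrid[:d.shape[0],:d.shape[1]]
    return np.moveaxis(world(c,u.ravel()*1.,v.ravel()*1.,d.ravel()).reshape(3,*d.shape),0,-1)
def proj(c,p):
    q=np.array(c["world_to_cam"])@np.append(p,1);K=np.array(c["intrinsics"])
    return K[0,0]*q[0]/-q[2]+K[0,2],K[1,1]*-q[1]/-q[2]+K[1,2]
E
python3 - <<'E'
from h import *
print(arm.observe())
ims=[]
for n in ["scene","side"]:
    c=arm.capture(n);cv2.imwrite(f"pics/{n}0.png",c["pixels"]);np.savez(f"{n}0.npz",**c)
    P=cloud(c)
    for q in ["foot_a","unit_a_mid","unit_a_pivot","reject_tray","jig"]:
        for r in arm.tip_of(q,n)[:3]:
            u,v=r["location"];ui,vi=int(round(u)),int(round(v))
            print(n,q,round(r["p"],2),np.round([u,v]),P[vi,ui].round(3) if 0<=vi<420 and 0<=ui<560 else None)
E
```

```text
pics
{'clock': 0.0, 'q': array([ 6.66927950e+01,  1.80039722e+01, -2.75436648e+00,  6.93390869e+01,
       -2.99749008e-03,  8.99988969e+01]), 'dq': array([-0.02792629, -0.09580375, -0.00877359,  0.02780906,  0.14661387,
        0.04088943]), 'tau': array([-4.88574042e-04, -5.39599550e+01,  3.39745939e+01,  1.94181665e-02,
       -1.15417565e-04,  2.52628340e-06]), 'ee_pos': array([0.23718536, 0.5505039 , 0.23043579]), 'ee_rot': array([-1.79902574e+02,  2.99560997e-03,  1.56693903e+02]), 'force': array([ 0.30840466,  0.10746504, -0.06299591]), 'moment': array([-0.01275962, -0.00560022,  0.02734826]), 'grip_force': 0.0, 'width': 0.08523779540520784}
scene foot_a 0.58 [289. 199.] [0.595 0.027 0.08 ]
scene unit_a_mid 0.82 [283. 202.] [0.573 0.023 0.053]
scene unit_a_pivot 0.86 [271. 188.] [0.5   0.041 0.057]
scene reject_tray 0.84 [170. 246.] [ 0.412 -0.333  0.007]
scene jig 0.71 [299. 204.] [0.62  0.049 0.056]
side foot_a 0.75 [266. 166.] [0.633 0.173 0.092]
side foot_a 0.65 [269. 203.] [0.599 0.021 0.09 ]
side unit_a_mid 0.89 [255. 217.] [0.555 0.01  0.059]
side unit_a_pivot 0.65 [239. 203.] [0.533 0.122 0.014]
side reject_tray 0.61 [241. 358.] [ 0.425 -0.353  0.002]
side jig 0.88 [259. 207.] [0.573 0.034 0.069]
side jig 0.37 [270. 201.] [0.603 0.025 0.093]
```

View pics/scene0.png

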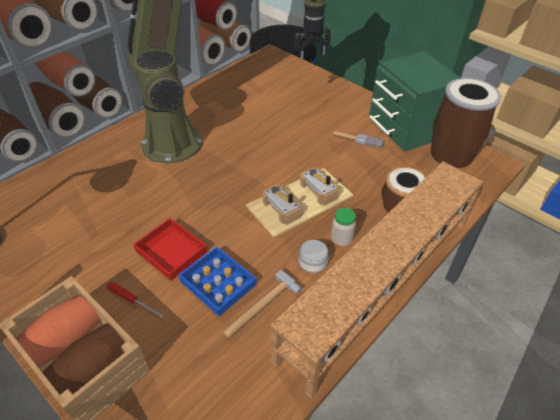

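View pics/side0.png

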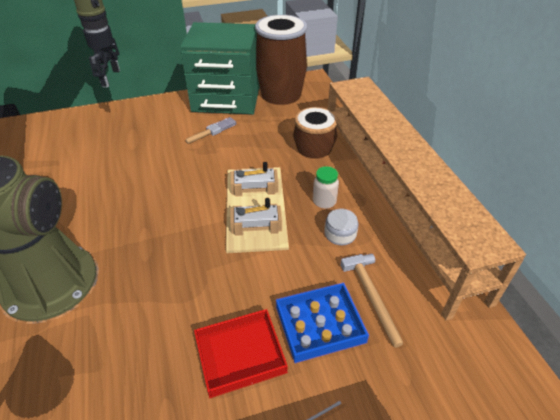

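Run:
```python
from h import *
for n in ["scene","side"]:
    c=dict(np.load(f"{n}0.npz"));P=cloud(c);px=c["pixels"].astype(int)
    cam=np.linalg.inv(c["world_to_cam"])[:3,3];print(n,cam.round(2))
    ok=c["range_z"]>0
    reg=ok&(P[...,0]>.35)&(P[...,0]<.85)&(P[...,1]>-.15)&(P[...,1]<.35)
    # black foot tops
    m=reg&(P[...,2]>.088)&(P[...,2]<.103)&(px.max(-1)<70)
    k,l,s,ce=cv2.connectedComponentsWithStats(m.astype(np.uint8))
    for i in range(1,k):
        if s[i,4]>8: print("foot",s[i,4],P[l==i].mean(0).round(4),ce[i].round())
    red=ok&(px[...,2]>120)&(px[...,1]<80)&(px[...,0]<90)&(abs(P[...,2]-.035)<.005)
    if red.sum()>20:
        q=P[red][:,:2].astype(np.float32);print("red rim",len(q),cv2.minAreaRect(q),q.min(0),q.max(0))
```

```text
scene [ 1.32 -0.81  1.2 ]
foot 9 [0.6359 0.1768 0.0958] [328. 178.]
foot 13 [0.5983 0.0292 0.0944] [290. 196.]
red rim 335 ((0.4283135235309601, -0.40469294786453247), (0.1803688108921051, 0.28048962354660034), 1.4277312755584717) [ 0.33477092 -0.5447808 ] [ 0.51770085 -0.26324004]
side [ 0.37 -0.84  0.95]
foot 31 [0.7826 0.3126 0.0955] [299. 130.]
foot 18 [0.6299 0.1787 0.0953] [264. 164.]
foot 17 [0.5947 0.0248 0.095 ] [267. 201.]
red rim 708 ((0.42564159631729126, -0.3436049520969391), (0.1741219311952591, 0.15245968103408813), 1.7177760601043701) [ 0.33648923 -0.42208013] [ 0.5143188  -0.26484442]
```

Scene view: jig at about px (300,198), with brackets at (281,202) and (320,183) and both feet on the far +x end. The red tray is at (170,246), in front of the blue one, and the jar (344,225) and tin (313,255) lie beyond the jig. The side view agrees, with feet at (267,201) and (264,164).

Run:
```python
from h import *
for n in ["scene","side"]:
    c=dict(np.load(f"{n}0.npz"));P=cloud(c)
    reg=(P[...,0]>.42)&(P[...,0]<.75)&(P[...,1]>-.15)&(P[...,1]<.33)&(c["range_z"]>0)
    m=(reg&(P[...,2]>.006)&(P[...,2]<.09)).astype(np.uint8)
    k,l,s,ce=cv2.connectedComponentsWithStats(m);i=1+np.argmax(s[1:,4])
    Q=P[l==i];pl=Q[(Q[:,2]<.014)][:,:2].astype(np.float32)
    print(n,cv2.minAreaRect(pl))
```

```text
scene ((0.5775408744812012, 0.10843296349048615), (0.34926170110702515, 0.18176868557929993), 77.11032104492188)
side ((0.5793895721435547, 0.10554007440805435), (0.3514069616794586, 0.17011716961860657), 77.13550567626953)
```

send_rows(plan=[[-0.8,-0.6,-0.2,0,0,0,1],[-1.6,-1.2,-0.4,0,0,0,1],[-2.4,-1.8,-0.6,0,0,0,1],[-3.2,-2.4,-0.8,0,0,0,1],[-4.0,-2.95,-1.0,0,0,0,1]])

```text
clock: 1.02
ee_pos: [0.338, 0.3776, 0.2718]
ee_rot: [180.0, 0.0, 156.7]
force: [1.9, 0.6, 0.2]
width: 0.0854
grip_force: 0.0
```

send_rows(plan=[[-0.8,-0.6,0,0,0,0,1],[-1.6,-1.2,0,0,0,0,1],[-2.4,-1.8,0,0,0,0,1],[-3.2,-2.4,0,0,0,0,1],[-4.0,-2.95,0,0,0,0,1]])

```text
clock: 1.43
ee_pos: [0.4384, 0.2057, 0.2717]
ee_rot: [180.0, 0.0, 156.7]
force: [0.5, 0.7, -0.3]
width: 0.0855
grip_force: 0.0
```

send_rows(plan=[[-0.8,-0.6,0,0,0,7,1],[-1.6,-1.2,0,0,0,14,1],[-2.4,-1.8,0,0,0,21,1],[-2.5,-1.8,0,0,0,28,1],[-2.5,-1.8,0,0,0,35,1]])

```text
clock: 1.85
ee_pos: [0.5026, 0.0995, 0.2712]
ee_rot: [180.0, 0.0, 121.1]
force: [-0.1, -0.2, 0.8]
width: 0.0849
grip_force: 0.0
```

send_rows(plan=[[0,0,0,0,0,7,1],[0,0,0,0,0,14,1],[0,0,0,0,0,21,1],[0,0,0,0,0,28,1],[0,0,0,0,0,35,1]])

```text
clock: 2.27
ee_pos: [0.5013, 0.1019, 0.2714]
ee_rot: [180.0, -0.0, 86.3]
force: [0.4, 0.6, 0.1]
width: 0.0854
grip_force: 0.0
```

send_rows(plan=[[0,0,0,0,0,7,1],[0,0,0,0,0,14,1],[0,0,0,0,0,21,1],[0,0,0,0,0,28,1],[0,0,0,0,0,35,1]])

```text
clock: 2.68
ee_pos: [0.5013, 0.102, 0.2714]
ee_rot: [180.0, -0.0, 51.3]
force: [-0.9, -0.1, -0.2]
width: 0.0852
grip_force: 0.0
```

send_rows(plan=[[0,0,0,0,0,7,1],[0,0,0,0,0,14,1],[0,0,0,0,0,21,1],[0,0,0,0,0,28,1],[0,0,0,0,0,35,1]])

```text
clock: 3.1
ee_pos: [0.5013, 0.102, 0.2714]
ee_rot: [180.0, -0.0, 16.3]
force: [-0.3, -0.3, -0.6]
width: 0.0857
grip_force: 0.0
```

send_rows(plan=[[0,0,0,0,0,7,1],[0,0,0,0,0,14,1],[0,0,0,0,0,21,1],[0,0,0,0,0,28,0.3],[0,0,0,0,0,30,0.3]])

```text
clock: 3.52
ee_pos: [0.5006, 0.019, 0.2714]
ee_rot: [-174.7, 0.4, -1.3]
force: [0.3, -0.7, 0.5]
width: 0.064
grip_force: 0.0
```

Run:
```python
from h import *
o=arm.observe();print(o["q"].round(1),o["ee_pos"],o["ee_rot"])
c=arm.capture("wrist");cv2.imwrite("pics/w0.png",c["pixels"]);np.savez("w0.npz",**c)
o=arm.observe();print(o["q"].round(1),o["ee_pos"],o["ee_rot"])
```

```text
[ -1.3   6.7 -11.7  71.9   5.3 179.9] [0.50059983 0.01901691 0.27141791] [-174.669799      0.40753974   -1.28577524]
[ -1.6   6.7 -11.8  72.    5.2 179.9] [0.50007751 0.01651916 0.27137796] [-174.7893065     0.43848205   -1.49439394]
```

View pics/w0.png

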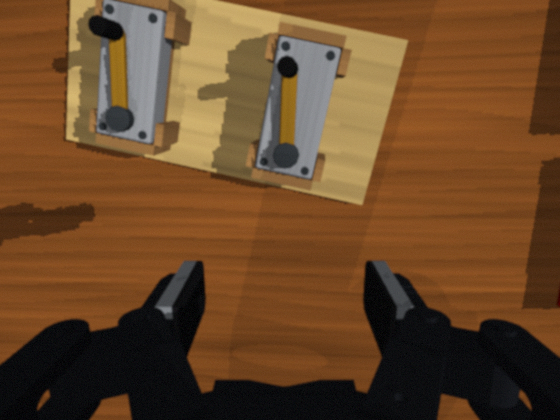

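Wrist view: both brackets are in their nests. Bracket a has its pivot at (286,155) and foot at (288,67); bracket b has its pivot at (118,118) and foot at (105,27). Yaw −13° would put joint 6 past its range, so I'll use yaw 167° (a half turn, same grasp).

Run:
```python
from h import *
c=dict(np.load("w0.npz"));P=cloud(c);px=c["pixels"].astype(int);ok=c["range_z"]>0
m=np.zeros(ok.shape,bool);m[:215,60:420]=1;m&=ok
for lo,hi,nm in [(.09,.105,"foot top"),(.057,.0615,"block top"),(.072,.085,"pivot top?"),(.006,.014,"plate")]:
    mm=m&(P[...,2]>lo)&(P[...,2]<hi)
    k,l,s,ce=cv2.connectedComponentsWithStats(mm.astype(np.uint8))
    for i in range(1,k):
        if s[i,4]>40:
            q=P[l==i]; r=cv2.minAreaRect(q[:,:2].astype(np.float32)); print(nm,s[i,4],q.mean(0).round(4),np.round(r[0],4),np.round(r[1],4),round(r[2],1),ce[i].round())
for (u,v) in [(286,155),(118,118),(288,67),(105,25),(285,110)]: print(u,v,P[v,u].round(4))
# brass
b=m&(px[...,2]>130)&(px[...,0]<70)&(P[...,2]>.06)&(P[...,2]<.08)
k,l,s,ce=cv2.connectedComponentsWithStats(b.astype(np.uint8))
for i in range(1,k):
    if s[i,4]>100:
        q=P[l==i];r=cv2.minAreaRect(q[:,:2].astype(np.float32));print("brass",s[i,4],q.mean(0).round(4),r)
```

```text
foot top 391 [0.6307 0.1821 0.0966] [0.6312 0.1834] [0.0155 0.0156] 5.9 [99. 25.]
foot top 333 [0.5955 0.0313 0.0973] [0.5955 0.0313] [0.015  0.0148] 44.2 [286.  66.]
block top 5478 [0.6002 0.1773 0.0596] [0.5958 0.1828] [0.0565 0.1197] 76.9 [132.  68.]
block top 5979 [0.5647 0.024  0.0597] [0.5599 0.0275] [0.0559 0.1197] 77.0 [299. 104.]
pivot top? 154 [0.6294 0.1782 0.0785] [0.63   0.1793] [0.0076 0.0155] 75.3 [115.  31.]
pivot top? 405 [0.5572 0.1921 0.0729] [0.5568 0.192 ] [0.0226 0.0217] 89.0 [116. 118.]
pivot top? 411 [0.5213 0.0365 0.0729] [0.5211 0.0367] [0.022  0.0223] 26.0 [285. 155.]
plate 29478 [0.5759 0.0822 0.0098] [0.578  0.1059] [0.3412 0.1704] 77.1 [247.  93.]
286 155 [0.5212 0.0351 0.0734]
118 118 [0.5569 0.1904 0.0725]
288 67 [0.5944 0.0298 0.0976]
105 25 [0.6309 0.1775 0.0954]
285 110 [0.5607 0.0355 0.0699]
brass 905 [0.5961 0.1862 0.0695] ((0.5968165397644043, 0.18659895658493042), (0.01303075347095728, 0.05832564830780029), 84.0067138671875)
brass 838 [0.5607 0.0324 0.0696] ((0.560498833656311, 0.032640814781188965), (0.011612571775913239, 0.05792074277997017), 86.55418395996094)
```

send_rows(plan=[[0,0,0,0,0,0,0.3],[0,0,0,0,0,0,0.3]])

```text
clock: 3.73
ee_pos: [0.5006, 0.02, 0.2715]
ee_rot: [-174.7, 0.4, -1.1]
force: [-0.1, 0.7, -0.3]
width: 0.0309
grip_force: 0.0
```

```bash
cat >> h.py <<'E'
def go(p,yaw):
    o=arm.observe();A=R.from_euler("xyz",o["ee_rot"],degrees=True);B=R.from_euler("xyz",[180,0,yaw],degrees=True)
    print("now",o["ee_pos"].round(4),o["ee_rot"].round(1),"q",o["q"].round(1),"F",o["force"].round(1),"w",round(o["width"],4))
    print("shift units",(A.inv().apply(np.array(p)-o["ee_pos"])/.04).round(3),"rotvec",(A.inv()*B).as_rotvec(degrees=True).round(2))
E
python3 -c "
from h import *
go([.55,.03,.2],16)"
```

```text
now [0.5006 0.02   0.2715] [-174.7    0.4   -1.1] q [ -1.2   6.7 -11.7  71.9   5.3 179.9] F [-0.1  0.7 -0.3] w 0.0309
shift units [ 1.241 -0.111  1.798] rotvec [ -5.31  -0.41 -17.16]
```

send_rows(plan=[[0.4,0,0.4,-1.8,-0.1,-5.7,0.3],[0.8,-0.1,0.8,-3.5,-0.3,-11.4,0.3],[1.24,-0.11,1.2,-5.3,-0.4,-17.2,0.3],[1.24,-0.11,1.2,-5.3,-0.4,-17.2,0.3]])

```text
clock: 4.07
ee_pos: [0.5509, 0.0301, 0.2205]
ee_rot: [-180.0, 0.1, 16.5]
force: [-0.7, 0.3, -0.4]
width: 0.0258
grip_force: 0.0
```

send_rows(plan=[[0,0,0,0,0,-7,0.3],[0,0,0,0,0,-14,0.3],[0,0,0,0,0,-21,0.3],[0,0,0,0,0,-28,0.3],[0,0,0,0,0,-35,0.3]])

```text
clock: 4.48
ee_pos: [0.5497, 0.0288, 0.2241]
ee_rot: [-180.0, -0.0, 51.4]
force: [-0.3, -0.8, -0.6]
width: 0.0257
grip_force: 0.0
```

send_rows(plan=[[0,0,0,0,0,-7,0.3],[0,0,0,0,0,-14,0.3],[0,0,0,0,0,-21,0.3],[0,0,0,0,0,-28,0.3],[0,0,0,0,0,-35,0.3]])

```text
clock: 4.9
ee_pos: [0.5497, 0.0287, 0.2242]
ee_rot: [-180.0, -0.0, 86.4]
force: [-0.0, 1.0, 0.9]
width: 0.026
grip_force: 0.0
```

send_rows(plan=[[0,0,0,0,0,-7,0.3],[0,0,0,0,0,-14,0.3],[0,0,0,0,0,-21,0.3],[0,0,0,0,0,-28,0.3],[0,0,0,0,0,-35,0.3]])

```text
clock: 5.32
ee_pos: [0.5497, 0.0287, 0.2241]
ee_rot: [180.0, -0.0, 121.4]
force: [0.3, -0.4, -0.9]
width: 0.0255
grip_force: 0.0
```

send_rows(plan=[[0,0,0,0,0,-7,0.3],[0,0,0,0,0,-14,0.3],[0,0,0,0,0,-21,0.3],[0,0,0,0,0,-28,0.3],[0,0,0,0,0,-35,0.3]])

```text
clock: 5.73
ee_pos: [0.5497, 0.0287, 0.2242]
ee_rot: [180.0, -0.0, 156.4]
force: [-0.6, -0.4, -0.9]
width: 0.0254
grip_force: 0.0
```

send_rows(plan=[[0,0,0,0,0,-7,0.3],[0,0,0,0,0,-14,0.3],[0,0,0,0,0,-18,0.3],[0,0,0,0,0,-18,0.3]])

```text
clock: 6.07
ee_pos: [0.5498, 0.0287, 0.2241]
ee_rot: [180.0, -0.0, 174.2]
force: [0.3, 0.9, 0.1]
width: 0.0257
grip_force: 0.0
```

```bash
python3 -c "
from h import *
go([.5955,.0313,.13],176)
c=arm.capture('wrist');np.savez('w1.npz',**c);P=cloud(c)
m=(P[...,2]>.09)&(P[...,2]<.102)&(c['range_z']>0)&(P[...,0]>.5)&(P[...,0]<.7)&(P[...,1]>-.05)&(P[...,1]<.25)
k,l,s,ce=cv2.connectedComponentsWithStats(m.astype(np.uint8))
for i in range(1,k):
  if s[i,4]>40: print(s[i,4],ce[i].round(),cv2.minAreaRect(P[l==i][:,:2].astype(np.float32)))
"
```

```text
now [0.5498 0.0287 0.2241] [180.   -0.  174.2] q [  3.   12.8 -10.4  66.8   0.    8.8] F [0.3 0.9 0.1] w 0.0257
shift units [-1.131  0.181  2.353] rotvec [ 0.02 -0.01 -1.83]
345 [293. 253.] ((0.5943852066993713, 0.031019236892461777), (0.015533940866589546, 0.015012300573289394), 29.737104415893555)
379 [487. 276.] ((0.6300719976425171, 0.18277660012245178), (0.016310520470142365, 0.014923936687409878), 38.752559661865234)
```

send_rows(plan=[[-0.6,0.1,0.5,0,0,-1,0.3],[-1.12,0.18,1.2,0,0,-1.8,0.3],[-1.12,0.18,2,0,0,-1.8,0.3],[-1.12,0.18,2.35,0,0,-1.8,0.3],[-1.12,0.18,2.35,0,0,-1.8,0.3]])

```text
clock: 6.53
ee_pos: [0.5923, 0.0306, 0.1256]
ee_rot: [-180.0, -0.4, 175.7]
force: [-0.6, -0.2, -0.3]
width: 0.0259
grip_force: 0.0
```

send_rows(plan=[[0,0,0.4,0,0,0,0.3],[0,0,0.8,0,0,0,0.3],[0,0,1.1,0,0,0,0.3],[0,0,1.32,0,0,0,0.3],[0,0,1.32,0,0,0,0.3]])

```text
clock: 6.95
ee_pos: [0.5942, 0.0304, 0.0757]
ee_rot: [-180.0, -0.1, 175.8]
force: [-0.8, 0.1, -0.5]
width: 0.0252
grip_force: 0.0
```

send_rows(plan=[[0.007,0.163,0,0,0,-5,0.3],[0.028,0.326,0,0,0,-10,0.3],[0.064,0.485,0,0,0,-15,0.3],[0.113,0.641,0,0,0,-20,0.3],[0.113,0.641,0,0,0,-20,0.3]])

```text
clock: 7.37
ee_pos: [0.5931, 0.0571, 0.078]
ee_rot: [180.0, 0.1, -164.0]
force: [-0.5, 0.5, 0.4]
width: 0.0262
grip_force: 0.0
```

send_rows(plan=[[0.001,0.065,0,0,0,-2,0.3],[0.005,0.13,0,0,0,-4,0.3],[0.005,0.13,0,0,0,-4,0.3]])

```text
clock: 7.62
ee_pos: [0.5916, 0.0612, 0.0778]
ee_rot: [-180.0, 0.1, -160.2]
force: [-0.2, 0.1, 0.4]
width: 0.0257
grip_force: 0.0
```

send_rows(plan=[[0.001,0.065,0,0,0,-2,0.3],[0.005,0.13,0,0,0,-4,0.3],[0.005,0.13,0,0,0,-4,0.3]])

```text
clock: 7.87
ee_pos: [0.5895, 0.066, 0.0775]
ee_rot: [-180.0, 0.0, -156.3]
force: [-0.2, -0.3, 0.2]
width: 0.0256
grip_force: 0.0
```

```bash
cat > feet.py <<'E'
from h import *
import sys
o=arm.observe();PV={"a":(.5209,.0367),"b":(.5568,.192)}
print("tool",o["ee_pos"].round(4),"F",o["force"].round(1))
for n in sys.argv[1:] or ["wrist"]:
    c=arm.capture(n);P=cloud(c)
    m=(P[...,2]>.088)&(P[...,2]<.101)&(c['range_z']>0)&(c['pixels'].max(-1)<90)&(P[...,0]>.45)&(P[...,0]<.72)&(P[...,1]>-.08)&(P[...,1]<.3)
    k,l,s,ce=cv2.connectedComponentsWithStats(m.astype(np.uint8))
    for i in range(1,k):
        if s[i,4]>5:
            x=np.array(cv2.minAreaRect(P[l==i][:,:2].astype(np.float32))[0]);
            print(n,s[i,4],ce[i].round(),x.round(4),{k:(round(np.hypot(*(x-p)),3),round(np.degrees(np.arctan2(*(x-p)[::-1]))+13,1)) for k,p in PV.items()})
E
python3 feet.py wrist side scene
```

```text
tool [0.5895 0.066  0.0775] F [-0.2 -0.3  0.2]
wrist 2337 [260. 289.] [0.5903 0.0553] {'a': (np.float64(0.072), np.float64(28.0)), 'b': (np.float64(0.141), np.float64(-63.2))}
wrist 680 [332. 278.] [0.5796 0.0778] {'a': (np.float64(0.072), np.float64(48.0)), 'b': (np.float64(0.116), np.float64(-65.7))}
side 29 [258. 190.] [0.5813 0.0745] {'a': (np.float64(0.071), np.float64(45.1)), 'b': (np.float64(0.12), np.float64(-65.2))}
side 10 [266. 197.] [0.5981 0.0393] {'a': (np.float64(0.077), np.float64(14.9)), 'b': (np.float64(0.158), np.float64(-61.9))}
scene 13 [328. 178.] [0.6343 0.1801] {'a': (np.float64(0.183), np.float64(64.7)), 'b': (np.float64(0.078), np.float64(4.3))}
scene 10 [294. 194.] [0.6008 0.0421] {'a': (np.float64(0.08), np.float64(16.9)), 'b': (np.float64(0.156), np.float64(-60.6))}
```

```bash
python3 -c "
from h import *
c=arm.capture('wrist');cv2.imwrite('pics/w2.png',c['pixels'])"
```

```text
(no output)
```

View pics/w2.png

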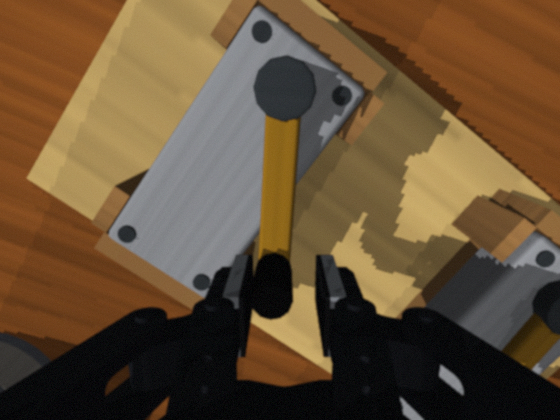

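The foot (272,285) is caged between the fingers and trails against the left one. The arm has swung from the pivot (285,88), and the block is still seated.

send_rows(plan=[[0.001,0.065,0,0,0,-2,0.3],[0.005,0.13,0,0,0,-4,0.3],[0.005,0.13,0,0,0,-4,0.3]])

```text
clock: 8.32
ee_pos: [0.5867, 0.0707, 0.0769]
ee_rot: [180.0, -0.0, -152.2]
force: [-0.6, -0.1, 0.2]
width: 0.0257
grip_force: 0.0
```

send_rows(plan=[[0.001,0.065,0,0,0,-2,0.3],[0.002,0.098,0,0,0,-3,0.3],[0.002,0.098,0,0,0,-3,0.3]])

```text
clock: 8.57
ee_pos: [0.5849, 0.0741, 0.0769]
ee_rot: [180.0, -0.0, -149.2]
force: [-0.1, -0.6, -0.0]
width: 0.0255
grip_force: 0.0
```

send_rows(plan=[[0.001,0.065,0,0,0,-2,0.3],[0.002,0.098,0,0,0,-3,0.3],[0.002,0.098,0,0,0,-3,0.3]])

```text
clock: 8.82
ee_pos: [0.5827, 0.0775, 0.0769]
ee_rot: [180.0, -0.0, -146.2]
force: [0.7, -0.4, 0.5]
width: 0.0262
grip_force: 0.0
```

send_rows(plan=[[0.001,0.065,0,0,0,-2,0.3],[0.002,0.098,0,0,0,-3,0.3],[0.002,0.098,0,0,0,-3,0.3]])

```text
clock: 9.07
ee_pos: [0.5804, 0.0807, 0.0768]
ee_rot: [180.0, -0.0, -143.2]
force: [0.9, 0.2, -0.0]
width: 0.0258
grip_force: 0.0
```

send_rows(plan=[[0.001,0.065,0,0,0,-2,0.3],[0.002,0.098,0,0,0,-3,0.3],[0.002,0.098,0,0,0,-3,0.3]])

```text
clock: 9.32
ee_pos: [0.578, 0.0838, 0.0768]
ee_rot: [180.0, -0.0, -140.2]
force: [0.6, 0.2, -0.5]
width: 0.0255
grip_force: 0.0
```

send_rows(plan=[[0.001,0.065,0,0,0,-2,0.3],[0.002,0.098,0,0,0,-3,0.3],[0.002,0.098,0,0,0,-3,0.3]])

```text
clock: 9.57
ee_pos: [0.5754, 0.0868, 0.0768]
ee_rot: [180.0, -0.0, -137.2]
force: [-1.1, -0.8, -0.7]
width: 0.0257
grip_force: 0.0
```

send_rows(plan=[[0.001,0.065,0,0,0,-2,0.3],[0.002,0.098,0,0,0,-3,0.3],[0.002,0.098,0,0,0,-3,0.3]])

```text
clock: 9.82
ee_pos: [0.5727, 0.0896, 0.0768]
ee_rot: [180.0, -0.0, -134.2]
force: [0.8, 0.7, -0.5]
width: 0.0254
grip_force: 0.0
```

send_rows(plan=[[0.001,0.065,0,0,0,-2,0.3],[0.002,0.098,0,0,0,-3,0.3],[0.002,0.098,0,0,0,-3,0.3]])

```text
clock: 10.07
ee_pos: [0.5698, 0.0922, 0.0768]
ee_rot: [180.0, -0.0, -131.2]
force: [0.3, -0.6, -0.3]
width: 0.0253
grip_force: 0.0
```

```bash
python3 -c "
from h import *
c=arm.capture('wrist');cv2.imwrite('pics/w3.png',c['pixels'])"
```

```text
(no output)
```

View pics/w3.png

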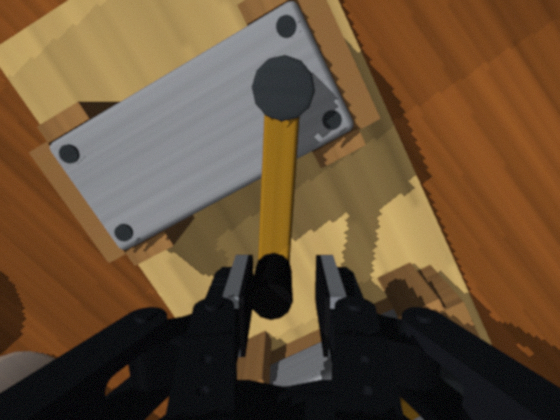

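The foot (272,285) is still caged and the arm is about 58° out, past half way, with no resistance. Carrying on.

send_rows(plan=[[0.001,0.065,0,0,0,-2,0.3],[0.007,0.163,0,0,0,-5,0.3],[0.007,0.163,0,0,0,-5,0.3]])

```text
clock: 10.37
ee_pos: [0.5645, 0.0964, 0.0768]
ee_rot: [180.0, -0.0, -126.1]
force: [0.4, -0.4, -0.1]
width: 0.0256
grip_force: 0.0
```

send_rows(plan=[[0.001,0.065,0,0,0,-2,0.3],[0.007,0.163,0,0,0,-5,0.3],[0.007,0.163,0,0,0,-5,0.3]])

```text
clock: 10.62
ee_pos: [0.5591, 0.0999, 0.0768]
ee_rot: [180.0, -0.0, -121.2]
force: [0.1, 0.0, 0.2]
width: 0.0257
grip_force: 0.0
```

send_rows(plan=[[0.001,0.065,0,0,0,-2,0.3],[0.007,0.163,0,0,0,-5,0.3],[0.016,0.245,0,0,0,-7.5,0.3],[0.028,0.326,0,0,0,-10,0.3],[0.028,0.326,0,0,0,-10,0.3]])

```text
clock: 11.03
ee_pos: [0.5474, 0.1057, 0.0768]
ee_rot: [180.0, -0.0, -111.2]
force: [0.1, 0.1, -0.2]
width: 0.0257
grip_force: 0.0
```

send_rows(plan=[[0.001,0.065,0,0,0,-2,0.3],[0.007,0.163,0,0,0,-5,0.3],[0.011,0.208,0,0,0,-6.5,0.3],[0.011,0.208,0,0,0,-6.5,0.3]])

```text
clock: 11.37
ee_pos: [0.5397, 0.1082, 0.0769]
ee_rot: [180.0, -0.0, -104.7]
force: [1.4, 0.4, -0.2]
width: 0.0254
grip_force: 0.0
```

send_rows(plan=[[0.001,0.065,0,0,0,-2,0.3],[0.004,0.12,0,0,0,-3.7,0.3],[0.004,0.12,0,0,0,-3.7,0.3]])

```text
clock: 11.62
ee_pos: [0.535, 0.1093, 0.0769]
ee_rot: [180.0, 0.0, -101.0]
force: [-0.0, 0.3, -0.0]
width: 0.0256
grip_force: 0.0
```

send_rows(plan=[[0.001,0.033,0,0,0,-1,0.3],[0.001,0.065,0,0,0,-2,0.3],[0.001,0.065,0,0,0,-2,0.3]])

```text
clock: 11.87
ee_pos: [0.5324, 0.1097, 0.0768]
ee_rot: [180.0, -0.0, -98.9]
force: [0.7, 0.9, -0.6]
width: 0.0255
grip_force: 0.0
```

send_rows(plan=[[0,0.033,0,0,0,-1,0.3],[0,0.033,0,0,0,-1,0.3]])

```text
clock: 12.03
ee_pos: [0.5311, 0.11, 0.0768]
ee_rot: [180.0, -0.0, -97.9]
force: [-1.4, -0.4, -0.3]
width: 0.0258
grip_force: 0.0
```

send_rows(plan=[[0,0.033,0,0,0,-1,0.3],[0,0.033,0,0,0,-1,0.3]])

```text
clock: 12.2
ee_pos: [0.5299, 0.11, 0.0769]
ee_rot: [-180.0, -0.0, -96.9]
force: [0.7, -0.8, -0.5]
width: 0.0259
grip_force: 0.4
```

send_rows(plan=[[0,0.033,0,0,0,-1,0.3],[0,0.033,0,0,0,-1,0.3]])

```text
clock: 12.37
ee_pos: [0.529, 0.11, 0.077]
ee_rot: [-180.0, -0.0, -95.9]
force: [2.9, -1.6, -0.8]
width: 0.0254
grip_force: 1.4
```

```bash
python3 feet.py wrist
```

```text
tool [0.529 0.11  0.077] F [ 2.9 -1.6 -0.8]
wrist 1889 [268. 293.] [0.5339 0.1083] {'a': (np.float64(0.073), np.float64(92.7)), 'b': (np.float64(0.087), np.float64(-92.3))}
wrist 263 [319. 288.] [0.5149 0.111 ] {'a': (np.float64(0.075), np.float64(107.6)), 'b': (np.float64(0.091), np.float64(-104.4))}
wrist 241 [220. 279.] [0.5494 0.0997] {'a': (np.float64(0.069), np.float64(78.7)), 'b': (np.float64(0.093), np.float64(-81.6))}
wrist 251 [348. 279.] [0.5056 0.1045] {'a': (np.float64(0.07), np.float64(115.7)), 'b': (np.float64(0.101), np.float64(-107.4))}
```

send_rows(plan=[[0,-0.07,0,0,0,0,0.3],[0,-0.07,-0.7,0,0,0,0.3],[0,-0.07,-1.5,0,0,7,0.3],[0,-0.07,-1.5,0,0,14,0.3],[0,-0.07,-1.5,0,0,21,0.3]])

```text
clock: 12.83
ee_pos: [0.5327, 0.1107, 0.139]
ee_rot: [-179.9, 0.2, -117.3]
force: [0.7, -0.4, -0.4]
width: 0.0252
grip_force: 0.0
```

send_rows(plan=[[0,0,0,0,0,7,0.3],[0,0,0,0,0,14,0.3],[0,0,0,0,0,21,0.3],[0,0,0,0,0,28,0.3],[0,0,0,0,0,35,0.3]])

```text
clock: 13.25
ee_pos: [0.5308, 0.1103, 0.1366]
ee_rot: [179.9, -0.1, -152.3]
force: [0.3, 0.2, -0.5]
width: 0.0257
grip_force: 0.0
```

send_rows(plan=[[0,0,0,0,0,7,0.3],[0,0,0,0,0,14,0.3],[0,0,0,0,0,21,0.3],[0,0,0,0,0,28,0.3],[0,0,0,0,0,34.7,0.3]])

```text
clock: 13.67
ee_pos: [0.5308, 0.1103, 0.1366]
ee_rot: [180.0, -0.1, 173.0]
force: [-0.1, -0.7, -0.1]
width: 0.0255
grip_force: 0.0
```

```bash
python3 -c "
from h import *
go([.6308,.183,.077],173.4)";python3 feet.py wrist
```

```text
now [0.5308 0.1103 0.1366] [ 1.80e+02 -1.00e-01  1.73e+02] q [ 11.7  15.2 -19.3  55.7   0.1  18.7] F [-0.1 -0.7 -0.1] w 0.0255
shift units [-2.263  2.107  1.488] rotvec [ 0.03 -0.1  -0.38]
tool [0.5308 0.1103 0.1366] F [-0.1 -0.7 -0.1]
wrist 786 [282. 243.] [0.532  0.1091] {'a': (np.float64(0.073), np.float64(94.3)), 'b': (np.float64(0.086), np.float64(-93.7))}
```

send_rows(plan=[[-0.7,0.7,0,0,0,0,0.3],[-1.4,1.4,0,0,0,0,0.3],[-2.26,2.1,0,0,0,-0.4,0.3],[-2.26,2.1,0,0,0,-0.4,0.3],[-2.26,2.1,0.3,0,0,-0.4,0.3]])

```text
clock: 14.13
ee_pos: [0.6335, 0.1849, 0.1255]
ee_rot: [179.9, 0.1, 174.0]
force: [0.4, -0.4, 0.4]
width: 0.026
grip_force: 0.0
```

```bash
python3 feet.py wrist;python3 -c "
from h import *
go([.6308,.183,.077],173.4)"
```

```text
tool [0.6335 0.1849 0.1255] F [ 0.4 -0.4  0.4]
wrist 1454 [85. 48.] [0.5328 0.1097] {'a': (np.float64(0.074), np.float64(93.7)), 'b': (np.float64(0.086), np.float64(-93.2))}
wrist 886 [281. 241.] [0.6301 0.1836] {'a': (np.float64(0.183), np.float64(66.4)), 'b': (np.float64(0.074), np.float64(6.4))}
now [0.6301 0.1833 0.1215] [-180.    -0.2  173.9] q [16.2 27.5 -3.4 59.3  0.  22.3] F [-0.9  0.4 -1.9] w 0.0255
shift units [-0.022 -0.004  1.114] rotvec [-0.05 -0.18  0.5 ]
```

send_rows(plan=[[0,0,0.4,0,0,0,0.3],[0,0,0.8,0,0,0,0.3],[0,0,1.1,0,0,0,0.3],[0,0,1.1,0,0,0,0.3]])

```text
clock: 14.52
ee_pos: [0.6272, 0.1815, 0.0774]
ee_rot: [-179.9, -0.4, 173.8]
force: [-0.8, -0.5, 0.9]
width: 0.0255
grip_force: 0.0
```

send_rows(plan=[[0.007,0.163,0,0,0,-5,0.3],[0.028,0.326,0,0,0,-10,0.3],[0.064,0.485,0,0,0,-15,0.3],[0.113,0.641,0,0,0,-20,0.3],[0.113,0.641,0,0,0,-20,0.3]])

```text
clock: 14.93
ee_pos: [0.6286, 0.2093, 0.0814]
ee_rot: [180.0, -0.0, -166.1]
force: [-0.5, 0.4, -0.6]
width: 0.0255
grip_force: 0.0
```

send_rows(plan=[[0.001,0.065,0,0,0,-2,0.3],[0.007,0.163,0,0,0,-5,0.3],[0.007,0.163,0,0,0,-5,0.3]])

```text
clock: 15.18
ee_pos: [0.627, 0.215, 0.0813]
ee_rot: [-180.0, -0.0, -161.3]
force: [0.0, 0.5, 0.9]
width: 0.0254
grip_force: 0.0
```

send_rows(plan=[[0.001,0.065,0,0,0,-2,0.3],[0.002,0.098,0,0,0,-3,0.3],[0.002,0.098,0,0,0,-3,0.3]])

```text
clock: 15.43
ee_pos: [0.6259, 0.2185, 0.0812]
ee_rot: [-180.0, -0.0, -158.3]
force: [0.2, -0.7, 1.3]
width: 0.0255
grip_force: 0.4
```

send_rows(plan=[[0.001,0.065,0,0,0,-2,0.3],[0.002,0.098,0,0,0,-3,0.3],[0.002,0.098,0,0,0,-3,0.3]])

```text
clock: 15.68
ee_pos: [0.6245, 0.2224, 0.081]
ee_rot: [180.0, -0.0, -155.3]
force: [-0.5, -0.7, 0.3]
width: 0.0257
grip_force: 0.4
```

send_rows(plan=[[0.001,0.065,0,0,0,-2,0.3],[0.001,0.065,0,0,0,-2,0.3]])

```text
clock: 15.85
ee_pos: [0.6234, 0.2249, 0.0809]
ee_rot: [180.0, -0.0, -153.3]
force: [0.4, 0.4, 0.1]
width: 0.0257
grip_force: 0.2
```

send_rows(plan=[[0.001,0.065,0,0,0,-2,0.3],[0.001,0.065,0,0,0,-2,0.3]])

```text
clock: 16.02
ee_pos: [0.6222, 0.2273, 0.0809]
ee_rot: [180.0, 0.0, -151.3]
force: [0.2, -0.2, 0.2]
width: 0.0255
grip_force: 0.2
```

send_rows(plan=[[0.001,0.065,0,0,0,-2,0.3],[0.001,0.065,0,0,0,-2,0.3]])

```text
clock: 16.18
ee_pos: [0.621, 0.2295, 0.0809]
ee_rot: [180.0, 0.0, -149.3]
force: [0.0, -1.5, 0.6]
width: 0.0254
grip_force: 0.2
```

send_rows(plan=[[0.001,0.065,0,0,0,-2,0.3],[0.001,0.065,0,0,0,-2,0.3]])

```text
clock: 16.35
ee_pos: [0.6196, 0.2318, 0.0809]
ee_rot: [180.0, -0.0, -147.3]
force: [0.4, 0.2, 1.0]
width: 0.0255
grip_force: 0.2
```

send_rows(plan=[[0.001,0.065,0,0,0,-2,0.3],[0.001,0.065,0,0,0,-2,0.3]])

```text
clock: 16.52
ee_pos: [0.6182, 0.2339, 0.0809]
ee_rot: [180.0, 0.0, -145.3]
force: [-0.1, -0.4, 1.3]
width: 0.0253
grip_force: 0.2
```

send_rows(plan=[[0.001,0.065,0,0,0,-2,0.3],[0.001,0.065,0,0,0,-2,0.3]])

```text
clock: 16.68
ee_pos: [0.6166, 0.236, 0.0808]
ee_rot: [180.0, 0.0, -143.3]
force: [0.3, -0.1, 0.3]
width: 0.0253
grip_force: 0.2
```

send_rows(plan=[[0.001,0.065,0,0,0,-2,0.3],[0.001,0.065,0,0,0,-2,0.3]])

```text
clock: 16.85
ee_pos: [0.6154, 0.2371, 0.0808]
ee_rot: [-179.9, -0.0, -141.4]
force: [1.2, -3.5, 0.7]
width: 0.0258
grip_force: 1.9
```

send_rows(plan=[[0.001,0.04,0,0,0,-1.2,0.3],[0.001,0.04,0,0,0,-1.2,0.3],[0.001,0.04,0,0,0,-1.2,0.3]])

```text
clock: 17.1
ee_pos: [0.6147, 0.2377, 0.0807]
ee_rot: [-179.9, -0.1, -140.2]
force: [3.7, -5.3, -0.8]
width: 0.0259
grip_force: 3.1
```

send_rows(plan=[[0,-0.08,0,0,0,2,0.3],[0,-0.08,0,0,0,2,0.3],[0,-0.08,0,0,0,2,0.3],[0,-0.08,0,0,0,2,0.3],[0,-0.08,0,0,0,2,0.3]])

```text
clock: 17.52
ee_pos: [0.6157, 0.237, 0.0808]
ee_rot: [180.0, -0.0, -142.0]
force: [0.3, 0.6, 0.5]
width: 0.0255
grip_force: 0.0
```

```bash
python3 -c "
from h import *
c=arm.capture('wrist');cv2.imwrite('pics/w4.png',c['pixels']);go([.63,.18,.08],167)"
```

```text
now [0.6158 0.237  0.0808] [ 180.   -0. -142.] q [ 21.   29.5  -5.9  54.7   0.  -16.9] F [0.5 0.  1.3] w 0.0254
shift units [ 0.597 -1.342  0.019] rotvec [ 2.000e-02 -3.000e-02  5.097e+01]
```

View pics/w4.png

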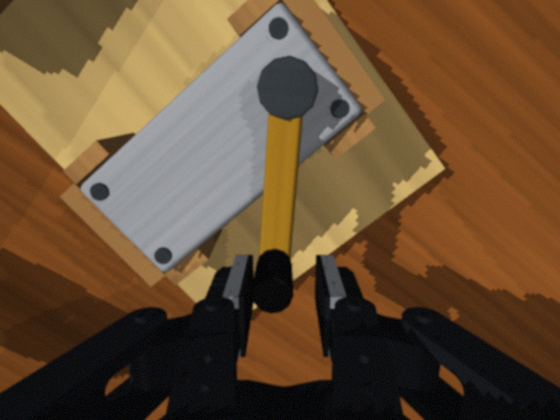

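The b arm (foot 273,285) stopped dead at about 47° with the block still seated, so b binds. Both arms are out; now folding b.

send_rows(plan=[[0.007,-0.163,0,0,0,5,0.3],[0.028,-0.326,0,0,0,10,0.3],[0.064,-0.485,0,0,0,15,0.3],[0.113,-0.641,0,0,0,20,0.3],[0.176,-0.792,0,0,0,25,0.3]])

```text
clock: 17.98
ee_pos: [0.6296, 0.2078, 0.0808]
ee_rot: [179.9, -0.0, -167.3]
force: [-0.4, 1.2, 0.3]
width: 0.0255
grip_force: 0.7
```

send_rows(plan=[[0.007,-0.163,0,0,0,5,0.3],[0.028,-0.326,0,0,0,10,0.3],[0.064,-0.485,0,0,0,15,0.3],[0.113,-0.641,0,0,0,20,0.3],[0.113,-0.641,0,0,0,20,0.3]])

```text
clock: 18.4
ee_pos: [0.6309, 0.1808, 0.0807]
ee_rot: [-180.0, -0.0, 172.8]
force: [0.3, 0.2, 0.1]
width: 0.0257
grip_force: 0.0
```

send_rows(plan=[[0.001,-0.065,0,0,0,2,0.3],[0.004,-0.13,0,0,0,4,0.3],[0.007,-0.163,0,0,0,5,0.3],[0.007,-0.163,0,0,0,5,0.3]])

```text
clock: 18.73
ee_pos: [0.6301, 0.1753, 0.0809]
ee_rot: [180.0, -0.0, 168.0]
force: [-0.3, 0.7, -0.4]
width: 0.0261
grip_force: 0.3
```

send_rows(plan=[[0.001,-0.065,0,0,0,2,0.3],[0.001,-0.065,0,0,0,2,0.3]])

```text
clock: 18.9
ee_pos: [0.6296, 0.1726, 0.0809]
ee_rot: [180.0, -0.0, 166.0]
force: [0.4, 0.6, -0.2]
width: 0.0253
grip_force: 0.2
```

send_rows(plan=[[0,-0.033,0,0,0,1,0.3],[0,-0.033,0,0,0,1,0.3]])

```text
clock: 19.07
ee_pos: [0.6292, 0.1713, 0.0808]
ee_rot: [180.0, -0.0, 165.0]
force: [0.4, 0.9, 0.9]
width: 0.0258
grip_force: 0.5
```

send_rows(plan=[[0,-0.033,0,0,0,1,0.3],[0,-0.033,0,0,0,1,0.3]])

```text
clock: 19.23
ee_pos: [0.6292, 0.1701, 0.0809]
ee_rot: [180.0, 0.0, 163.9]
force: [1.1, 2.9, -0.6]
width: 0.0253
grip_force: 1.2
```

send_rows(plan=[[0,-0.033,0,0,0,0,0.3],[0,-0.033,0,0,0,0,0.3]])

```text
clock: 19.4
ee_pos: [0.629, 0.1689, 0.0811]
ee_rot: [179.9, 0.0, 164.0]
force: [1.3, 3.9, 0.2]
width: 0.0256
grip_force: 2.0
```

send_rows(plan=[[0,0.12,0,0,0,0,0.3],[0,0.12,-0.5,0,0,0,0.3],[0,0.12,-1.4,0,0,0,0.3],[0,0.12,-1.4,0,0,-7,0.3],[0,0.12,-1.4,0,0,-14,0.3]])

```text
clock: 19.82
ee_pos: [0.6317, 0.1732, 0.1394]
ee_rot: [-180.0, 0.2, 178.3]
force: [-0.1, 0.7, -0.4]
width: 0.0253
grip_force: 0.0
```

send_rows(plan=[[0,0,0,0,0,-7,0.3],[0,0,0,0,0,-14,0.3],[0,0,0,0,0,-21,0.3],[0,0,0,0,0,-28,0.3],[0,0,0,0,0,-35,0.3]])

```text
clock: 20.23
ee_pos: [0.6297, 0.1726, 0.1365]
ee_rot: [-179.9, -0.1, -146.7]
force: [0.2, 0.4, 0.1]
width: 0.0256
grip_force: 0.0
```

send_rows(plan=[[0,0,0,0,0,-7,0.3],[0,0,0,0,0,-14,0.3],[0,0,0,0,0,-21,0.3],[0,0,0,0,0,-28,0.3],[0,0,0,0,0,-35,0.3]])

```text
clock: 20.65
ee_pos: [0.6297, 0.1726, 0.1365]
ee_rot: [180.0, -0.1, -111.7]
force: [-0.4, -0.1, -0.4]
width: 0.0254
grip_force: 0.0
```

send_rows(plan=[[0,0,0,0,0,-7,0.3],[0,0,0,0,0,-11,0.3],[0,0,0,0,0,-11,0.3]])

```text
clock: 20.9
ee_pos: [0.6297, 0.1727, 0.1365]
ee_rot: [180.0, -0.1, -101.0]
force: [-0.8, -0.7, -0.5]
width: 0.0255
grip_force: 0.0
```

```bash
python3 feet.py wrist;python3 -c "
from h import *
go([.535,.110,.12],-101)"
```

```text
tool [0.6297 0.1727 0.1365] F [-0.8 -0.7 -0.5]
wrist 1175 [458.  77.] [0.5336 0.109 ] {'a': (np.float64(0.073), np.float64(93.0)), 'b': (np.float64(0.086), np.float64(-92.6))}
wrist 783 [285. 241.] [0.6288 0.1737] {'a': (np.float64(0.174), np.float64(64.8)), 'b': (np.float64(0.074), np.float64(-1.3))}
now [0.6297 0.1728 0.1366] [ 1.800e+02 -1.000e-01 -1.012e+02] q [ 15.4  26.4  -2.9  60.7  -0.1 -63.5] F [-0.4 -0.4  0.5] w 0.0253
shift units [1.998 2.019 0.418] rotvec [ 0.03 -0.08 -0.15]
```

send_rows(plan=[[0.7,0.7,0,0,0,0,0.3],[1.4,1.4,0,0,0,0,0.3],[2.0,2.02,0,0,0,0,0.3],[2.0,2.02,0,0,0,0,0.3],[2.0,2.02,0.4,0,0,0,0.3]])

```text
clock: 21.37
ee_pos: [0.5353, 0.1093, 0.1232]
ee_rot: [-179.8, 0.0, -101.3]
force: [0.9, 1.2, 1.0]
width: 0.0256
grip_force: 0.0
```

send_rows(plan=[[0,0,0.4,0,0,0,0.3],[0,0,0.8,0,0,0,0.3],[0,0,1.05,0,0,0,0.3],[0,0,1.05,0,0,0,0.3]])

```text
clock: 21.7
ee_pos: [0.5336, 0.1097, 0.0767]
ee_rot: [179.8, -0.1, -101.1]
force: [-1.0, 0.3, 0.4]
width: 0.0255
grip_force: 0.0
```

send_rows(plan=[[0.007,-0.163,0,0,0,5,0.3],[0.028,-0.326,0,0,0,10,0.3],[0.064,-0.485,0,0,0,15,0.3],[0.113,-0.641,0,0,0,20,0.3],[0.176,-0.792,0,0,0,25,0.3]])

```text
clock: 22.12
ee_pos: [0.5656, 0.0973, 0.0795]
ee_rot: [-180.0, -0.0, -126.3]
force: [-1.0, 0.2, 0.0]
width: 0.0254
grip_force: 0.3
```

send_rows(plan=[[0.007,-0.163,0,0,0,5,0.3],[0.028,-0.326,0,0,0,10,0.3],[0.064,-0.485,0,0,0,15,0.3],[0.113,-0.641,0,0,0,20,0.3],[0.176,-0.792,0,0,0,25,0.3]])

```text
clock: 22.53
ee_pos: [0.5872, 0.0729, 0.0796]
ee_rot: [-180.0, 0.0, -151.3]
force: [0.0, -0.3, -0.5]
width: 0.0261
grip_force: 0.3
```

send_rows(plan=[[0.007,-0.163,0,0,0,5,0.3],[0.028,-0.326,0,0,0,10,0.3],[0.064,-0.485,0,0,0,15,0.3],[0.113,-0.641,0,0,0,20,0.3],[0.176,-0.792,0,0,0,25,0.3]])

```text
clock: 22.95
ee_pos: [0.5965, 0.0417, 0.0797]
ee_rot: [180.0, 0.0, -176.3]
force: [0.2, 1.1, 0.1]
width: 0.0256
grip_force: 0.4
```

send_rows(plan=[[0.007,-0.163,0,0,0,5,0.3],[0.028,-0.326,0,0,0,10,0.3],[0.064,-0.485,0,0,0,15,0.3],[0.064,-0.485,0,0,0,15,0.3]])

```text
clock: 23.28
ee_pos: [0.595, 0.0214, 0.0797]
ee_rot: [-180.0, 0.0, 168.7]
force: [-0.3, 0.5, 0.3]
width: 0.0253
grip_force: 0.0
```

send_rows(plan=[[0.001,-0.065,0,0,0,2,0.3],[0.004,-0.13,0,0,0,4,0.3],[0.004,-0.13,0,0,0,4,0.3]])

```text
clock: 23.53
ee_pos: [0.5938, 0.0171, 0.0795]
ee_rot: [-180.0, 0.0, 165.0]
force: [-0.4, 0.3, -0.7]
width: 0.0254
grip_force: 0.0
```

send_rows(plan=[[0,-0.033,0,0,0,1,0.3],[0,-0.033,0,0,0,1,0.3]])

```text
clock: 23.7
ee_pos: [0.5933, 0.0161, 0.0792]
ee_rot: [180.0, 0.0, 164.0]
force: [-0.2, -0.0, -0.7]
width: 0.0257
grip_force: 0.1
```

send_rows(plan=[[0,-0.033,0,0,0,1,0.3],[0,-0.033,0,0,0,1,0.3]])

```text
clock: 23.87
ee_pos: [0.5929, 0.0152, 0.0791]
ee_rot: [179.9, -0.0, 162.9]
force: [0.5, 2.8, 0.4]
width: 0.0256
grip_force: 1.2
```

send_rows(plan=[[0,-0.033,0,0,0,0,0.3],[0,-0.033,0,0,0,0,0.3]])

```text
clock: 24.03
ee_pos: [0.5927, 0.0135, 0.0791]
ee_rot: [180.0, 0.0, 163.0]
force: [1.8, 2.5, 1.5]
width: 0.0255
grip_force: 1.6
```

send_rows(plan=[[0,0.13,0,0,0,0,0.3],[0,0.13,-0.5,0,0,0,0.3],[0,0.13,-1.5,0,0,0,0.3],[0,0.13,-2.4,0,0,-2,0.3],[0,0.13,-3.2,0,0,-4,1]])

```text
clock: 24.45
ee_pos: [0.5933, 0.0181, 0.2085]
ee_rot: [-179.9, -0.0, 167.0]
force: [1.4, 0.2, 0.7]
width: 0.0368
grip_force: 0.0
```

send_rows(plan=[[0,0,0,0,0,0,1],[0,0,0,0,0,0,1],[0,0,0,0,0,0,1]])

```text
clock: 24.7
ee_pos: [0.5932, 0.0182, 0.2061]
ee_rot: [-179.9, -0.1, 166.9]
force: [0.4, -0.7, -0.4]
width: 0.0726
grip_force: 0.0
```

```bash
cat > blk.py <<'E'
from h import *
c=arm.capture("wrist");P=cloud(c);ok=c["range_z"]>0
np.savez("wb.npz",**c)
for lo,hi,n in [(.0565,.0615,"block"),(.09,.103,"foot")]:
    m=ok&(P[...,2]>lo)&(P[...,2]<hi)&(P[...,0]>.45)&(P[...,0]<.72)&(P[...,1]>-.05)&(P[...,1]<.27)
    k,l,s,ce=cv2.connectedComponentsWithStats(m.astype(np.uint8))
    for i in range(1,k):
        if s[i,4]>150:
            r=cv2.minAreaRect(P[l==i][:,:2].astype(np.float32));print(n,s[i,4],np.round(r[0],4),np.round(r[1],4),round(r[2],1))
E
python3 blk.py; python3 feet.py; python3 -c "
from h import *
go([.5959,.1832,.20],167)"
```

```text
block 8248 [0.5582 0.0262] [0.056  0.1196] 76.9
block 7657 [0.5945 0.1821] [0.057  0.1199] 76.4
foot 418 [0.5923 0.0184] [0.0154 0.0151] 30.3
foot 500 [0.6282 0.1737] [0.0158 0.0153] 4.1
tool [0.5927 0.0182 0.2053] F [ 0.3 -0.1 -0.9]
wrist 428 [285. 204.] [0.592  0.0184] {'a': (np.float64(0.073), np.float64(-1.4)), 'b': (np.float64(0.177), np.float64(-65.5))}
wrist 542 [511. 204.] [0.6281 0.1735] {'a': (np.float64(0.174), np.float64(64.9)), 'b': (np.float64(0.074), np.float64(-1.5))}
now [0.5925 0.0182 0.205 ] [-179.9   -0.2  166.9] q [ 1.8 18.  -6.1 66.1 -0.  14.8] F [-0.4 -0.3 -0.5] w 0.0849
shift units [0.849 4.038 0.122] rotvec [-0.08 -0.19 -0.06]
```

send_rows(plan=[[0.2,1,0,0,0,0,1],[0.4,2,0,0,0,0,1],[0.6,3,0,0,0,0,1],[0.86,4.02,0.5,0,0,0,1],[0.86,4.02,1.2,0,0,0,1]])

```text
clock: 25.22
ee_pos: [0.5979, 0.1891, 0.1599]
ee_rot: [179.7, 0.2, 167.2]
force: [0.2, -0.2, -0.2]
width: 0.0855
grip_force: 0.0
```

send_rows(plan=[[0,0,0.3,0,0,0,1],[0,0,0.6,0,0,0,1],[0,0,0.6,0,0,0,1]])

```text
clock: 25.47
ee_pos: [0.5941, 0.181, 0.1312]
ee_rot: [-179.8, -0.3, 166.9]
force: [-0.5, -0.4, -0.3]
width: 0.0856
grip_force: 0.0
```

```bash
python3 blk.py; python3 -c "
from h import *
go([.5952,.1825,.031],166.9)"
```

```text
block 12433 [0.5943 0.1825] [0.056  0.1196] 76.3
block 8249 [0.5593 0.0305] [0.049  0.1196] 76.7
block 236 [0.5772 0.0062] [0.0061 0.0321] 66.3
foot 763 [0.6279 0.1745] [0.0156 0.0155] 29.8
foot 194 [0.5937 0.0248] [0.0045 0.0133] 77.7
now [0.5952 0.1811 0.1331] [-179.9   -0.2  166.9] q [16.9 23.5 -7.8 58.9 -0.  30.1] F [-0.9  0.3  0.4] w 0.0853
shift units [0.    0.041 2.553] rotvec [-0.14 -0.2  -0.04]
```

send_rows(plan=[[0,0.03,0.6,0,0,0.2,1],[0,0.03,1.2,0,0,0.2,1],[0,0.03,1.7,0,0,0.2,1],[0,0.03,2.1,0,0,0.2,1],[0,0.03,2.1,0,0,0.2,1]])

```text
clock: 25.93
ee_pos: [0.5954, 0.1819, 0.0488]
ee_rot: [-179.9, -0.2, 166.6]
force: [-0.2, -0.3, -0.5]
width: 0.0856
grip_force: 0.0
```

send_rows(plan=[[0,0,0.25,0,0,0,1],[0,0,0.44,0,0,0,1],[0,0,0.44,0,0,0,1]])

```text
clock: 26.18
ee_pos: [0.5969, 0.1834, 0.0329]
ee_rot: [-180.0, -0.0, 166.7]
force: [-0.8, 0.1, -1.0]
width: 0.0853
grip_force: 0.0
```

send_rows(plan=[[0,0,0,0,0,0,0.3],[0,0,0,0,0,0,0.3],[0,0,0,0,0,0,0.3],[0,0,0,0,0,0,0.3],[0,0,0,0,0,0,0.3]])

```text
clock: 26.6
ee_pos: [0.5975, 0.1836, 0.0344]
ee_rot: [-180.0, 0.1, 166.7]
force: [-1.5, -2.9, 5.8]
width: 0.0549
grip_force: 67.4
```

send_rows(plan=[[0,0,0,0,0,0,0.3],[0,0,0,0,0,0,0.3]])

```text
clock: 26.77
ee_pos: [0.5975, 0.1836, 0.0344]
ee_rot: [-180.0, 0.1, 166.7]
force: [-1.0, -3.5, 5.9]
width: 0.0548
grip_force: 67.4
```

send_rows(plan=[[0,0,-0.2,0,0,0,0.3],[0,0,-0.5,0,0,0,0.3],[0,0,-0.9,0,0,0,0.3],[0,0,-1.4,0,0,0,0.3],[0,0,-2.0,0,0,0,0.3]])

```text
clock: 27.18
ee_pos: [0.5943, 0.1835, 0.1119]
ee_rot: [-179.9, -0.3, 166.8]
force: [0.6, -0.0, -8.3]
width: 0.0545
grip_force: 66.7
```

send_rows(plan=[[0,0,-0.6,0,0,0,0.3],[0,0,-1.1,0,0,0,0.3],[0,0,-1.5,0,0,0,0.3],[0,0,-1.5,0,0,0,0.3],[0,0,-1.5,0,0,0,0.3]])

```text
clock: 27.6
ee_pos: [0.5966, 0.1841, 0.1732]
ee_rot: [180.0, -0.0, 166.8]
force: [-0.7, -1.2, -8.6]
width: 0.0548
grip_force: 67.0
```

```bash
python3 -c "
from h import *
go([.4262,-.3436,.175],181.5)
c=dict(np.load('side0.npz'));P=cloud(c);px=c['pixels'].astype(int)
m=(px[...,2]>120)&(px[...,1]<80)&(px[...,0]<90)&(P[...,1]<-.2)&(P[...,1]>-.5)
for lo,hi in [(.002,.009),(.031,.039)]:
  q=P[m&(P[...,2]>lo)&(P[...,2]<hi)][:,:2].astype(np.float32);print(len(q),cv2.minAreaRect(q))
"
```

```text
now [0.5966 0.1841 0.1732] [180.   -0.  166.8] q [17.1 22.1 -4.5 63.4  0.  30.4] F [-0.7 -1.2 -8.6] w 0.0548
shift units [  1.126 -13.819  -0.049] rotvec [  0.02  -0.02 -14.74]
3682 ((0.5955191850662231, -0.4018140435218811), (0.23743858933448792, 0.5834978222846985), 75.19954681396484)
664 ((0.42564159631729126, -0.3436049520969391), (0.1741219311952591, 0.15245968103408813), 1.7177760601043701)
```

send_rows(plan=[[0.03,-0.4,0,0,0,0,0.3],[0.08,-1,0,0,0,0,0.3],[0.14,-1.7,0,0,0,0,0.3],[0.19,-2.4,0,0,0,0,0.3],[0.25,-3.1,0,0,0,0,0.3]])

```text
clock: 28.02
ee_pos: [0.5561, 0.0641, 0.1707]
ee_rot: [-179.9, -0.3, 166.8]
force: [0.0, -0.4, -7.7]
width: 0.0548
grip_force: 67.0
```

send_rows(plan=[[0.06,-0.7,0,0,0,0,0.3],[0.11,-1.4,0,0,0,0,0.3],[0.17,-2.1,0,0,0,0,0.3],[0.23,-2.8,0,0,0,0,0.3],[0.28,-3.5,0,0,0,0,0.3]])

```text
clock: 28.43
ee_pos: [0.513, -0.0693, 0.171]
ee_rot: [-180.0, -0.3, 166.8]
force: [0.6, -1.2, -8.7]
width: 0.0553
grip_force: 67.0
```

send_rows(plan=[[0.06,-0.7,0,0,0,0,0.3],[0.11,-1.4,0,0,0,0,0.3],[0.17,-2.1,0,0,0,0,0.3],[0.23,-2.8,0,0,0,0,0.3],[0.28,-3.5,0,0,0,0,0.3]])

```text
clock: 28.85
ee_pos: [0.4701, -0.2025, 0.1711]
ee_rot: [180.0, -0.2, 166.7]
force: [0.5, 0.3, -9.4]
width: 0.0547
grip_force: 67.0
```

send_rows(plan=[[0.06,-0.7,0,0,0,-4,0.3],[0.11,-1.4,0,0,0,-8,0.3],[0.17,-2.1,0,0,0,-12,0.3],[0.23,-2.7,0,0,0,-14.7,0.3],[0.3,-3.1,0,0,0,-14.7,0.3]])

```text
clock: 29.27
ee_pos: [0.4301, -0.3213, 0.1711]
ee_rot: [179.9, -0.2, -178.5]
force: [0.7, 0.4, -8.2]
width: 0.0548
grip_force: 67.1
```

send_rows(plan=[[0,0,0,0,0,0,0.3],[0,0,0,0,0,0,0.3]])

```text
clock: 29.43
ee_pos: [0.4307, -0.3197, 0.1713]
ee_rot: [179.8, -0.2, -178.7]
force: [-0.7, 1.0, -7.2]
width: 0.0546
grip_force: 67.2
```

```bash
python3 -c "
from h import *
go([.4262,-.3436,.013],181.5)
a=arm.capture('wrist')['pixels'];b=arm.capture('side')['pixels'];cv2.imwrite('pics/w5.png',np.hstack([cv2.resize(a,(400,300)),cv2.resize(b[120:420,100:400],(400,400))[:300] if 0 else cv2.resize(b[120:420,100:500],(400,300))]))"
```

```text
now [ 0.4307 -0.3197  0.1713] [ 179.8   -0.2 -178.7] q [-36.6  13.2 -17.   60.    0.  -37.9] F [-0.7  1.  -7.2] w 0.0546
shift units [ 0.114 -0.607  3.955] rotvec [ 0.15 -0.17 -0.18]
```

View pics/w5.png

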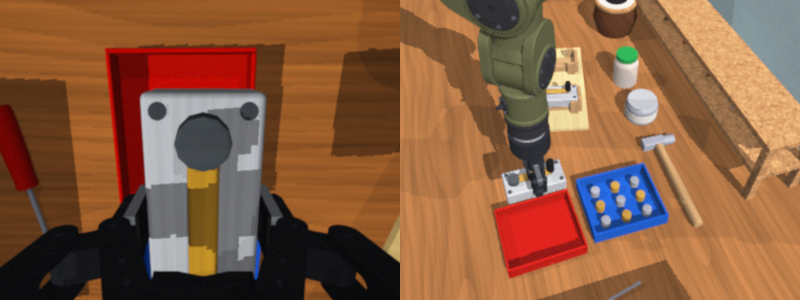

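The wrist half (left) shows the bracket held level and its arm folded (pivot 203,143). The side half shows it about 24 mm short of the tray centre (tray at 540,232), as calculated. Shifting, then lowering.

send_rows(plan=[[0.06,-0.3,0,0.1,-0.1,0,0.3],[0.11,-0.6,0.3,0.1,-0.1,0,0.3],[0.11,-0.6,1,0.1,-0.1,0,0.3],[0.11,-0.6,1.7,0.1,-0.1,0,0.3],[0.11,-0.6,2.3,0.1,-0.1,0,0.3]])

```text
clock: 29.95
ee_pos: [0.4283, -0.3441, 0.079]
ee_rot: [-179.9, 0.1, -178.5]
force: [-0.2, -0.1, -7.9]
width: 0.0552
grip_force: 67.1
```

send_rows(plan=[[0,0,0.4,0,0,0,0.3],[0,0,0.8,0,0,0,0.3],[0,0,1.1,0,0,0,0.3],[0,0,1.25,0,0,0,0.3],[0,0,1.25,0,0,0,0.3]])

```text
clock: 30.37
ee_pos: [0.4276, -0.3432, 0.0291]
ee_rot: [180.0, -0.1, -178.5]
force: [-0.2, 0.5, -8.1]
width: 0.0548
grip_force: 67.0
```

```bash
python3 -c "
from h import *
go([.4262,-.3436,.0095],181.5)
c=arm.capture('side');P=cloud(c);px=c['pixels'].astype(int)
m=(px[...,2]>110)&(px[...,1]<80)&(px[...,0]<90)&(P[...,1]<-.2)&(P[...,1]>-.5)&(abs(P[...,2]-.035)<.004)
print(cv2.minAreaRect(P[m][:,:2].astype(np.float32)))"
```

```text
now [ 0.4276 -0.3432  0.0291] [ 1.800e+02 -1.000e-01 -1.785e+02] q [-38.7  22.  -25.6  42.5  -0.  -40.2] F [-0.2  0.5 -8.1] w 0.0548
shift units [ 0.034 -0.009  0.49 ] rotvec [ 0.02 -0.07 -0.03]
((0.42568325996398926, -0.34370651841163635), (0.1741524040699005, 0.15181028842926025), 1.6328963041305542)
```

send_rows(plan=[[0,0,0.2,0,0,0,0.3],[0,0,0.35,0,0,0,0.3],[0,0,0.42,0,0,0,0.3],[0,0,0.42,0,0,0,0.3]])

```text
clock: 30.75
ee_pos: [0.4284, -0.3438, 0.0139]
ee_rot: [-179.9, 0.0, -178.5]
force: [-0.1, 0.8, -8.1]
width: 0.0544
grip_force: 67.2
```

send_rows(plan=[[0,0,0.04,0,0,0,0.3],[0,0,0.07,0,0,0,0.3],[0,0,0.07,0,0,0,0.3]])

```text
clock: 31.0
ee_pos: [0.4289, -0.3441, 0.0117]
ee_rot: [-179.9, 0.1, -178.5]
force: [0.7, 0.1, -7.2]
width: 0.055
grip_force: 67.2
```

send_rows(plan=[[0,0,0.03,0,0,0,0.3],[0,0,0.03,0,0,0,0.3],[0,0,0.03,0,0,0,0.3]])

```text
clock: 31.25
ee_pos: [0.4289, -0.3441, 0.0105]
ee_rot: [-179.9, 0.1, -178.5]
force: [-0.0, 0.5, -8.0]
width: 0.0549
grip_force: 67.2
```

send_rows(plan=[[0,0,0.03,0,0,0,0.3],[0,0,0.03,0,0,0,0.3],[0,0,0.03,0,0,0,0.3]])

```text
clock: 31.5
ee_pos: [0.4291, -0.3443, 0.0095]
ee_rot: [-179.9, 0.1, -178.6]
force: [-0.5, 0.4, -6.2]
width: 0.0548
grip_force: 67.3
```

send_rows(plan=[[0,0,0.02,0,0,0,0.3],[0,0,0.02,0,0,0,0.3]])

```text
clock: 31.67
ee_pos: [0.4291, -0.3443, 0.0094]
ee_rot: [-179.9, 0.1, -178.5]
force: [-2.2, 1.5, 4.0]
width: 0.0551
grip_force: 68.4
```

send_rows(plan=[[0,0,0,0,0,0,0.8],[0,0,0,0,0,0,0.9],[0,0,0,0,0,0,1],[0,0,0,0,0,0,1],[0,0,0,0,0,0,1]])

```text
clock: 32.08
ee_pos: [0.4291, -0.3444, 0.0087]
ee_rot: [-179.9, 0.1, -178.5]
force: [0.0, -0.8, 0.4]
width: 0.0853
grip_force: 0.0
```

send_rows(plan=[[0,0,-0.3,0,0,0,1],[0,0,-0.9,0,0,0,1],[0,0,-1.7,0,0,0,1],[0,0,-2.6,0,0,0,1],[0,0,-3.5,0,0,0,1]])

```text
clock: 32.5
ee_pos: [0.4282, -0.3435, 0.1496]
ee_rot: [-179.9, 0.0, -178.5]
force: [1.6, -0.4, 0.1]
width: 0.0853
grip_force: 0.0
```

send_rows(plan=[[0,0,-0.8,0,0,0,1],[0,0,-1.5,0,0,0,1],[0,0,-1.5,0,0,0,1]])

```text
clock: 32.75
ee_pos: [0.4313, -0.346, 0.215]
ee_rot: [-179.5, 0.5, -178.5]
force: [0.0, -0.0, 0.9]
width: 0.0853
grip_force: 0.0
```

```bash
python3 -c "
from h import *
a=arm.capture('wrist');P=cloud(a);b=arm.capture('side')['pixels'];cv2.imwrite('pics/w6.png',np.hstack([cv2.resize(a['pixels'],(400,300)),cv2.resize(b[120:420,100:500],(400,300))]))
ok=(a['range_z']>0)&(P[...,1]<-.2)
for lo,hi in [(.032,.0375),(.066,.08)]:
    m=ok&(P[...,2]>lo)&(P[...,2]<hi)&(a['pixels'].max(-1)-a['pixels'].min(-1).astype(int)<60)
    k,l,s,ce=cv2.connectedComponentsWithStats(m.astype(np.uint8))
    for i in range(1,k):
        if s[i,4]>150: print(lo,s[i,4],P[l==i][:,2].mean().round(4),P[l==i][:,2].std().round(4),cv2.minAreaRect(P[l==i][:,:2].astype(np.float32)))
"
```

```text
0.032 6193 0.0347 0.0008 ((0.4259952902793884, -0.3445916175842285), (0.11859207600355148, 0.055573441088199615), 1.3640846014022827)
0.066 305 0.0721 0.0015 ((0.46100082993507385, -0.3440415561199188), (0.01504225842654705, 0.014644697308540344), 1.1070407629013062)
```

View pics/w6.png

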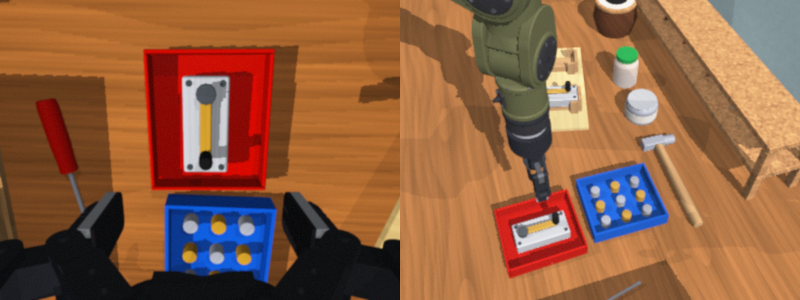

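The bracket lies flat in the red tray: centred at (205,122) in the wrist half, top at 35 mm, arm folded with its foot in line (205,160). Bracket a is in its nest, folded, and nothing else has moved.

```bash
python3 -c "
from workcell import arm
print(arm.sign_off())"
```

```text
the job is handed in; nothing more can be done
None
```

The job is done and handed in: bracket b binds at about 47° and now lies flat, right way up and arm folded, in the red reject tray, while bracket a swung freely to its stop and sits folded in its nest.

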